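# Pack the hose-coupling teaching kit

### The arm

A 7-joint arm with a two-finger parallel gripper is mounted at the origin on the work surface. World frame = base frame: x ahead of the robot, y to its left, z up, the work surface at z = 0. Lengths are in m, angles in rad, forces in N, time in s.
With the tool pointing down it reaches from about 0.4 to 0.925 m from the base axis. Payload 4.1 kg.
Tool frame: the origin (TCP) lies midway between the tips of the shut fingers; the grasp point (between the pads) lies 19 mm behind it (r.hold_point_z is the distance from the TCP to the grasp point, in m); z points along the fingers, y is the line along which they close (so a half turn about z gives the same grasp; the last joint's range is limited). The gripper opens to 85 mm and grips with 20 to 120 N. Pads are 22 mm wide; open, the fingers measure 114 mm over their backs; the gripper's body (76 mm by 85 mm) begins 54 mm behind the grasp point. The pads swing forward as they close: fully open they stand 13 mm farther back than shut.
Start: joints at [1.142, 0.398, 0.045, 1.537, -0.019, 1.207, -0.051], TCP at [0.211, -0.615, 0.231] pointing down, gripper open.
Joint ranges: [-2.82, 2.82], [-0.49, 2.23], [-1.37, 1.46], [0, 2.46], [-1.36, 4.5], [0.23, 2], [-2.94, 2.94]. Speed limits (rad/s): [2.57, 2.57, 3.14, 3.14, 3.14, 3.14, 3.14].

### API

Orientations are given as a rotation vector (axis times angle).
In Python, from bench import r gives the robot as it stands.
- The arm moves only by the shell command python3 -m crank 'ROWS' [FORCE]. ROWS is JSON, a list that holds one entry, the list of rows, each a list of 7 numbers: the shift along the world's x, y, z in mm, then the turn, a rotation vector about the world's x, y, z in units of 6 degrees (1.0 is 6 degrees), then the opening, from 0 (shut) to 1 (fully open). A call has 1 to 5 rows; each row shifts and turns the commanded pose from where the row before left it; what a row does not reach is not made up. A row lasts 1/12 s, in which the tool goes at most 41.7 mm and 7.16 degrees, less where a joint would pass 70% of its speed; a pose out of reach is approached as far as the arm can. A call with a gripper value outside its range is refused whole. The fingers move at their own pace and stop on an object; FORCE is the grip in N (left out, the last holds). Time passes only in rows, so rows that do not move let the fingers close. It gives the time, the measured TCP pose, the force, the opening and the grip force at its end, in the units of the state.
- r.get_obs(): the state, without advancing time (a new reading comes with each control period).
- r.get_image(name): name is "side" or "top" or "wrist"; returns the picture (480x640x3 uint8, red, green, blue); there is no depth.
- r.calibration(name): a dict with "intrinsics" (3x3 intrinsics, pixels), "rvec" (rotation vector, rad) and "tvec" (3), from world to camera coordinates, as OpenCV has them. Camera axes: x right, y down, z forward; pixel columns grow to the right and rows downward; lengths in m; the calibration is good to about 2 mm. A picture is of the moment at which its call begins: read the wrist's pose just before it. calibration takes no time and is no camera call; for the wrist camera it gives the pose at the moment of the call.
- r.sign_off(): hands the job in; it is judged then, once.
The state is a dict: "time": time; "joint_positions": joint angles; "dq": joint speeds; "tau": joint torques, N m; "ee_pos": TCP position; "eef_rot": TCP orientation; "contact_force": force on the tool from outside, world axes, zero at the start; "wrist_torque": the same for the moment, N m; "grip_width": opening from 0.0 (shut) to 1.0 (fully open); "grip_force": force on a finger pad.
Only numpy, scipy, OpenCV 4.12 (cv2) and the standard library are available. Lean on these libraries where they do the work, as an engineer would, in place of code of your own. Each camera call takes 0.05 s, during which the arm holds its last target. There are 200 camera calls.

### The job

Put the demonstration kit away after the fire-brigade lesson: stand the three hose couplings (a lugged ring with a round hose tail rising from it) upright in the yellow tray, each seated in the round recess made for its size: the largest in the widest, the middle one in the middle-sized, the smallest in the narrowest. The two blank caps (the same rings, but closed by a straight grip bar and without a tail) do not belong to the kit: leave them where they are on the table.

Things in the scene. Friction and masses are not known exactly. Their poses are not given: they have to be found in the camera images.
- coupling_small_c (a point): Smallest aluminium hose coupling, loose, standing on the table on its ring, 70 g nominal. Ring 44 mm in diameter and 9 mm high at the bottom; from it rises a round tail 22 mm in diameter, to 62 mm over all, with a dark bore in its top. The point is its centre, on its axis 31 mm above its underside, on the tail; its z axis points up along the tail. Round, so yaw means nothing. The tail is the place to grip, from above.
- coupling_medium_c (a point): Middle aluminium hose coupling, loose, standing on its ring, 140 g nominal. Ring 58 mm in diameter, 9 mm high; round tail 32 mm in diameter, 64 mm high over all, dark bore in its top. The point is its centre, on its axis 32 mm above its underside, on the tail; z axis up along the tail.
- coupling_large_c (a point): Largest aluminium hose coupling, loose, standing on its ring, 260 g nominal. Ring 74 mm in diameter, 9 mm high; round tail 44 mm in diameter, 66 mm high over all, dark bore in its top. The point is its centre, on its axis 33 mm above its underside, on the tail; z axis up along the tail.
- cap_medium_c (a point): Aluminium blank cap, a look-alike to be left alone: loose ring 58 mm in diameter, 9 mm high, closed by a disc up to 15 mm, with a straight grip bar 12 mm wide and 44 mm long across its top, 32 mm high over all, no tail and no bore. The point is its centre, 16 mm above its underside; x axis along the bar.
- cap_large_c (a point): Aluminium blank cap, a look-alike to be left alone: loose ring 74 mm in diameter, 9 mm high, closed by a disc up to 15 mm, with a straight grip bar 12 mm wide and 56 mm long across its top, 32 mm high over all, no tail and no bore. The point is its centre, 16 mm above its underside; x axis along the bar.
- recess_small (a point): Narrowest recess in the tray: centre of the floor of a round, dark-floored recess 63 mm in diameter and 8 mm deep, for the smallest coupling. It is in a grey square insert of 105 x 105 mm, fixed, whose top face is level and lies 18 mm above the table, so the floor lies 10 mm above the table. The three inserts stand side by side, 2 mm apart, in any order, in a row along the tray's long side. z axis up.
- recess_medium (a point): Middle recess in the tray: centre of the floor of a round recess 77 mm in diameter and 8 mm deep, floor 10 mm above the table, for the middle coupling; in a fixed grey insert of 105 x 105 mm like the others. z axis up.
- recess_large (a point): Widest recess in the tray: centre of the floor of a round recess 93 mm in diameter and 8 mm deep, floor 10 mm above the table, for the largest coupling; in a fixed grey insert of 105 x 105 mm like the others. z axis up.
- tray: The kit tray: shallow yellow plastic tray, fixed to the table, 116 x 334 mm and 16 mm high, walls 4 mm, holding the row of three grey inserts (their tops 2 mm above its rim). Origin at the centre of its underside; y axis along its long side, x axis across it.
Mind the look-alikes: they are no part of the job. What is shaped like the part that bears coupling_large_c but green is not meant.

How it is judged:
At the end, for the whole second after the job is handed in: Each hose coupling stands upright (within 0.1 rad) at rest on the floor of the recess of its own size (axis within 12 mm of the recess's centre, height within 4 mm of seated), and both blank caps are within 25 mm of where they began (horizontal distance between coupling_small_c and recess_small below 0.012 m and z of coupling_small_c in the frame of recess_small between 0.027 and 0.035 m and angle between each of coupling_small_c, coupling_medium_c, coupling_large_c's own z axis and vertical below 0.1 rad and linear speed of each of coupling_small, coupling_medium, coupling_large below 0.01 m/s and horizontal distance between coupling_medium_c and recess_medium below 0.012 m and z of coupling_medium_c in the frame of recess_medium between 0.028 and 0.036 m and horizontal distance between coupling_large_c and recess_large below 0.012 m and z of coupling_large_c in the frame of recess_large between 0.029 and 0.037 m and distance of each of cap_medium_c, cap_large_c from where it was at the start of the episode below 0.025 m); the robot touches nothing.
It fails at once if a blank cap was moved by more than 25 mm (distance of any of cap_medium_c, cap_large_c from where it was at the start of the episode above 0.025 m).
It also fails if it takes over 96 s, if anything falls off the work surface, if the arm or the gripper's body presses on something with over 40 N, if the wrist force passes 120 N, or if a joint passes its speed limit or range.

## Working session

There is one attempt and no reset: what is moved stays moved. The work goes in short steps, Python scripts to look and compute and a shell command to move; the robot and the scene stay as the last step left them, time stands still between calls to the robot, and variables do not carry over. Pictures are saved under pics/ and viewed, at most 14 in all, crops included, and the job is handed in when it is done.

```bash
mkdir -p pics; ls
python3 - <<'E'
from bench import r
import cv2
for n in("top","side"):
    cv2.imwrite(f"pics/{n}0.png",r.get_image(n)[:,:,::-1]); c=r.calibration(n); print(n,c)
o=r.get_obs(); print(o, r.hold_point_z)
E
```

```text
pics
top {'intrinsics': array([[476.7443486 ,   0.        , 320.50398238],
       [  0.        , 476.7443486 , 241.79022092],
       [  0.        ,   0.        ,   1.        ]]), 'rvec': array([ 2.12680039, -2.15395299,  0.15224744]), 'tvec': array([0.01703485, 0.56123004, 0.86886787])}
side {'intrinsics': array([[450.48949451,   0.        , 322.59802106],
       [  0.        , 450.48949451, 241.94112777],
       [  0.        ,   0.        ,   1.        ]]), 'rvec': array([ 1.97029173, -0.86034074,  0.46218674]), 'tvec': array([-0.36835374,  0.24129977,  0.5936436 ])}
{'time': 0.1, 'joint_positions': array([ 1.14202273,  0.3991296 ,  0.04501095,  1.53774088, -0.01871949,
        1.2069274 , -0.05072334]), 'dq': array([-0.00118493, -0.00145297, -0.0002803 , -0.00339845, -0.00048727,
        0.00012527, -0.00036869]), 'tau': array([ 3.17791608e-03, -4.76265013e+01,  1.37030918e+00, -2.54952943e+01,
        1.20376615e-02,  4.97129018e-03, -6.38126522e-06]), 'ee_pos': array([ 0.21034709, -0.61441817,  0.23036521]), 'eef_rot': array([-3.09723794e+00, -5.15540385e-01,  6.07247418e-04]), 'contact_force': array([-0.01371737, -0.60406418, -0.82169638]), 'wrist_torque': array([-0.03148302,  0.0144438 , -0.0504549 ]), 'grip_force': 0.0, 'grip_width': 1.0012782117403098} 0.0187
```

View pics/top0.png

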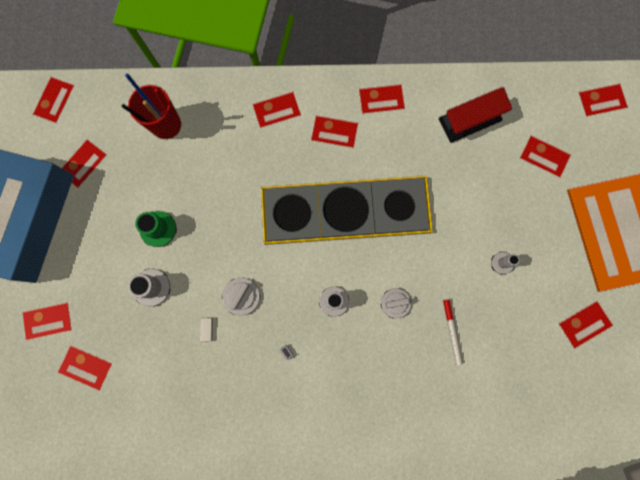

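View pics/side0.png

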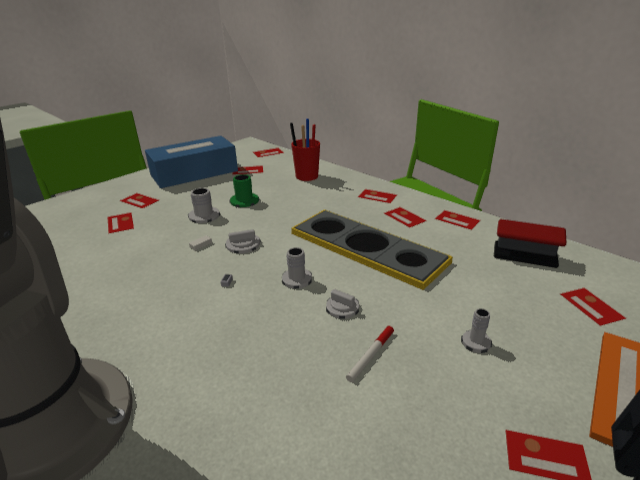

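Candidates in the top view:
- **Grey with a tail and dark bore:** (150,287) is the large coupling, (335,301) the medium and (505,262) the small. These are the ones meant.
- **Green at (156,228):** same shape, wrong colour, so not meant.
- **Caps at (241,296) and (397,303):** grip bar and no bore, so they stay where they are.

The recesses look like medium (292,213), large (346,209) and small (399,206). I'll measure them and confirm in one crop.

```bash
cat > h.py <<'E'
from bench import r
import cv2, numpy as np
def ray(cal,uv,z):
    R=cv2.Rodrigues(cal["rvec"])[0]; d=R.T@np.linalg.inv(cal["intrinsics"])@np.array([*uv,1.]); c=-R.T@cal["tvec"]
    return c+d*(z-c[2])/d[2]
def dark(img,seed,rad,thr=75):
    g=img.max(2); x,y=seed; m=np.zeros(g.shape,np.uint8); cv2.circle(m,seed,rad,255,-1)
    m&=((g<thr)*255).astype(np.uint8)
    n,l,s,c=cv2.connectedComponentsWithStats(m)
    k=[i for i in range(1,n) if s[i,4]>20]; k=min(k,key=lambda i:np.hypot(*(c[i]-seed)))
    return c[k],s[k]
E
python3 - <<'E'
from h import *
im=cv2.imread("pics/top0.png"); si=cv2.imread("pics/side0.png"); ct=r.calibration("top"); cs=r.calibration("side")
for n,t,s,z,ra in [("L",(139,286),(202,192),.066,14),("M",(335,300),(295,252),.064,12),("S",(514,260),(482,313),.062,10),("rM",(292,213),(328,226),.010,30),("rL",(346,209),(367,241),.010,33),("rS",(399,206),(411,259),.010,25)]:
    for i,c,p in((im,ct,t),(si,cs,s)):
        try:
            q,st=dark(i,p,ra); print(n,q.round(1),st,ray(c,q,z).round(4))
        except Exception as e: print(n,"fail",e)
for nm,p,z in [("capL",(241,294),.032),("capM",(397,302),.032),("green",(147,222),.066)]: print(nm,ray(ct,p,z).round(3))
a=cv2.resize(im[180:320,110:430],None,fx=2.5,fy=2.5,interpolation=2);b=cv2.resize(im[230:300,470:550],None,fx=2.5,fy=2.5);
a=np.vstack([a,np.zeros((200,a.shape[1],3),np.uint8)]);a[355:355+b.shape[0],:b.shape[1]]=b
cv2.imwrite("pics/crop.png",a)
E
```

```text
L [138.9 285.2] [131 277  17  17 230] [0.4815 0.3449 0.066 ]
L [199.6 190.7] [193 188  14   6  68] [0.482  0.3463 0.066 ]
M [334.4 300.3] [329 295  12  12 118] [ 0.4494 -0.0144  0.064 ]
M [294.9 251.2] [289 248  13   7  73] [ 0.4502 -0.0128  0.064 ]
S [513.5 259.4] [510 256   8   8  51] [ 0.5206 -0.3472  0.062 ]
S [482.1 312.2] [477 309  12   7  65] [ 0.5217 -0.3453  0.062 ]
rM [291.6 212.5] [ 272  193   41   39 1200] [0.6262 0.0672 0.01  ]
rM [332.5 229.3] [ 298  212   61   38 1050] [0.6265 0.0546 0.01  ]
rL [345.3 208.9] [ 322  186   47   47 1732] [ 0.6321 -0.0402  0.01  ]
rL [366.4 241.6] [ 334  219   67   48 1530] [ 0.6352 -0.0349  0.01  ]
rS [399.2 205.2] [384 190  32  32 804] [ 0.6381 -0.148   0.01  ]
rS [411.3 259.2] [ 386  238   51   43 1111] [ 0.6415 -0.144   0.01  ]
capL [0.464 0.163 0.032]
capM [ 0.446 -0.133  0.032]
green [0.6   0.335 0.066]
```

View pics/crop.png

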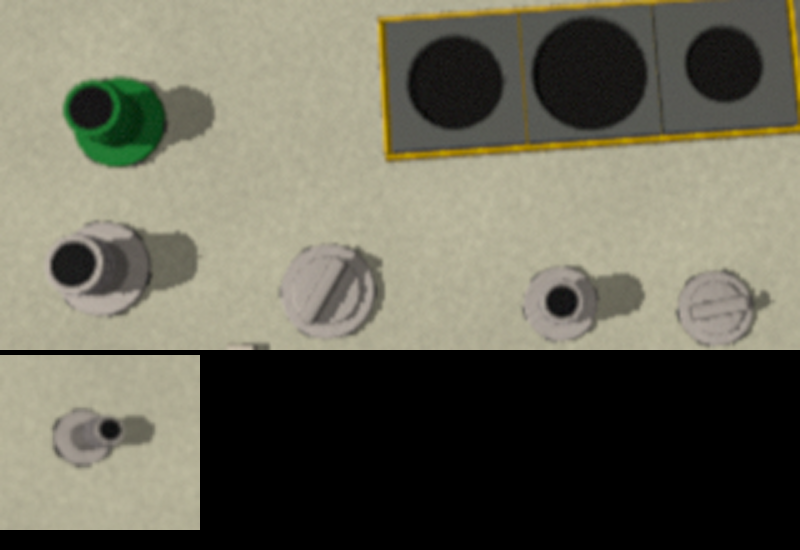

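The crop confirms it: grey tails with bores are the couplings at L (139,285), M (334,300) and S (514,259). The green one and the two barred caps are left alone. By size the recesses are M, L, S from left to right. I'll start with the small coupling.

```bash
python3 -m crank '[[[26,22,-5,0,0,0,1],[26,22,-5,0,0,0,1],[26,22,-5,0,0,0,1],[26,22,-5,0,0,0,1],[26,22,-5,0,0,0,1]]]' 40
python3 -m crank '[[[26,22,-5,0,0,0,1],[26,22,-5,0,0,0,1],[26,22,-5,0,0,0,1],[26,22,-5,0,0,0,1],[26,22,-5,0,0,0,1]]]'
python3 -m crank '[[[26,24,-5,0,0,0,1],[25,24,-5,0,0,0,1],[0,0,0,0,0,0,1],[0,0,0,0,0,0,1],[0,0,0,0,0,0,1]]]'
```

```text
time: 0.52
ee_pos: [0.3413, -0.5035, 0.2057]
eef_rot: [-3.098, -0.515, 0.001]
contact_force: [0.4, -0.1, 0.8]
grip_width: 1.002
grip_force: 0.0
time: 0.93
ee_pos: [0.4713, -0.3935, 0.1807]
eef_rot: [-3.099, -0.516, 0.001]
contact_force: [0.6, 0.2, -0.6]
grip_width: 0.996
grip_force: 0.0
time: 1.35
ee_pos: [0.5209, -0.3473, 0.1708]
eef_rot: [3.099, 0.516, -0.002]
contact_force: [0.7, -0.3, 0.3]
grip_width: 1.004
grip_force: 0.0
```

```bash
python3 -m crank '[[[0,0,-30,0,0,0,1],[0,0,-30,0,0,0,1],[0,0,-30,0,0,0,1],[0,0,-30,0,0,0,1],[0,0,-26,0,0,0,1]]]'
python3 -m crank '[[[0,0,0,0,0,0,0],[0,0,0,0,0,0,0],[0,0,0,0,0,0,0],[0,0,0,0,0,0,0],[0,0,0,0,0,0,0]]]' 40
python3 -m crank '[[[0,0,0,0,0,0,0],[0,0,0,0,0,0,0],[0,0,0,0,0,0,0],[0,0,0,0,0,0,0],[0,0,0,0,0,0,0]]]'
python3 -m crank '[[[0,0,0,0,0,0,0],[0,0,0,0,0,0,0],[0,0,0,0,0,0,0],[0,0,0,0,0,0,0],[0,0,0,0,0,0,0]]]'
```

```text
time: 1.77
ee_pos: [0.5191, -0.349, 0.0237]
eef_rot: [3.099, 0.51, -0.003]
contact_force: [-0.0, 0.7, -0.7]
grip_width: 0.997
grip_force: 0.0
time: 2.18
ee_pos: [0.5228, -0.3482, 0.0276]
eef_rot: [3.096, 0.514, 0.005]
contact_force: [-0.9, 0.3, 0.0]
grip_width: 0.294
grip_force: 0.0
time: 2.6
ee_pos: [0.5228, -0.348, 0.0276]
eef_rot: [3.096, 0.515, 0.004]
contact_force: [-0.8, -0.2, 6.8]
grip_width: 0.241
grip_force: 39.4
time: 3.02
ee_pos: [0.5228, -0.3481, 0.0276]
eef_rot: [3.096, 0.515, 0.004]
contact_force: [-1.4, 0.0, 6.7]
grip_width: 0.244
grip_force: 39.4
```

```bash
python3 -m crank '[[[0,0,20,0,0,0,0],[0,0,25,0,0,0,0],[0,0,25,0,0,0,0],[0,0,0,0,0,0,0],[0,0,0,0,0,0,0]]]'
python3 -m crank '[[[15,25,0,0,0,0,0],[15,25,0,0,0,0,0],[15,25,0,0,0,0,0],[15,25,0,0,0,0,0],[15,25,0,0,0,0,0]]]'
python3 -m crank '[[[15,25,0,0,0,0,0],[15,25,0,0,0,0,0],[11,25,0,0,0,0,0],[0,0,0,0,0,0,0],[0,0,0,0,0,0,0]]]'
python3 -m crank '[[[0,0,0,0,0,0,0],[0,0,0,0,0,0,0],[0,0,0,0,0,0,0],[0,0,0,0,0,0,0],[0,0,0,0,0,0,0]]]'
python3 - <<'E'
from h import *
t=r.get_image("top")[:,:,::-1]; s=r.get_image("side")[:,:,::-1]
cv2.imwrite("pics/c1.png",np.hstack([cv2.resize(t[120:280,280:480],None,fx=2,fy=2),cv2.resize(s[150:310,300:500],None,fx=2,fy=2)]))
E
```

```text
time: 3.43
ee_pos: [0.5228, -0.3477, 0.0975]
eef_rot: [3.096, 0.515, 0.005]
contact_force: [0.7, 0.0, -1.9]
grip_width: 0.244
grip_force: 39.2
time: 3.85
ee_pos: [0.596, -0.2204, 0.0939]
eef_rot: [-3.098, -0.516, 0.004]
contact_force: [0.9, -1.0, 0.0]
grip_width: 0.246
grip_force: 39.2
time: 4.27
ee_pos: [0.6374, -0.1436, 0.0939]
eef_rot: [-3.096, -0.523, 0.003]
contact_force: [-0.5, -1.9, -0.4]
grip_width: 0.255
grip_force: 39.3
time: 4.68
ee_pos: [0.6372, -0.1481, 0.0953]
eef_rot: [3.099, 0.513, -0.0]
contact_force: [0.2, 0.7, -1.0]
grip_width: 0.251
grip_force: 39.3
```

View pics/c1.png

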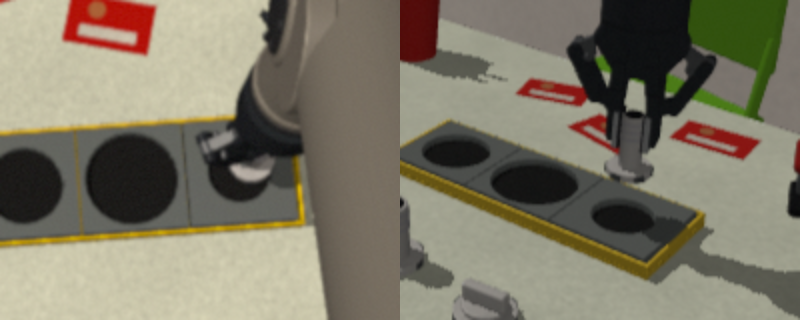

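The small coupling is held upright at about (630,165) in the side half of the picture, above the small recess. I'll lower it.

```bash
python3 -m crank '[[[0,0,-15,0,0,0,0],[0,0,-15,0,0,0,0],[0,0,-15,0,0,0,0],[0,0,-5,0,0,0,0],[0,0,0,0,0,0,0]]]'
python3 -m crank '[[[0,0,-2,0,0,0,0],[0,0,-2,0,0,0,0],[0,0,-2,0,0,0,0],[0,0,0,0,0,0,0],[0,0,0,0,0,0,0]]]'
```

```text
time: 5.2
ee_pos: [0.6362, -0.1468, 0.0438]
eef_rot: [-3.098, -0.516, 0.005]
contact_force: [0.6, -0.7, 0.5]
grip_width: 0.245
grip_force: 39.3
time: 5.62
ee_pos: [0.6377, -0.1471, 0.0397]
eef_rot: [3.099, 0.516, 0.001]
contact_force: [0.7, -0.8, -0.9]
grip_width: 0.246
grip_force: 39.3
```

```bash
python3 -m crank '[[[0,0,-1,0,0,0,0],[0,0,-1,0,0,0,0],[0,0,0,0,0,0,0],[0,0,0,0,0,0,0.3],[0,0,0,0,0,0,0.4]]]'
python3 -m crank '[[[0,0,0,0,0,0,0.6],[0,0,0,0,0,0,0.6],[0,0,0,0,0,0,0.6],[0,0,0,0,0,0,0.6],[0,0,0,0,0,0,0.6]]]'
python3 -m crank '[[[0,0,20,0,0,0,0.6],[0,0,25,0,0,0,0.6],[0,0,30,0,0,0,1],[0,0,30,0,0,0,1],[0,0,0,0,0,0,1]]]'
```

```text
time: 6.03
ee_pos: [0.6376, -0.147, 0.0374]
eef_rot: [3.099, 0.516, 0.0]
contact_force: [-0.1, 0.2, 0.3]
grip_width: 0.396
grip_force: 0.0
time: 6.45
ee_pos: [0.6375, -0.147, 0.0373]
eef_rot: [3.099, 0.516, -0.0]
contact_force: [0.8, -0.5, -0.5]
grip_width: 0.601
grip_force: 0.0
time: 6.87
ee_pos: [0.6419, -0.1477, 0.1495]
eef_rot: [3.095, 0.515, 0.018]
contact_force: [1.2, 0.4, 1.8]
grip_width: 0.99
grip_force: 0.0
```

```bash
python3 -m crank '[[[-27,19,0,0,0,0,1],[-27,19,0,0,0,0,1],[-27,19,0,0,0,0,1],[-27,19,0,0,0,0,1],[-27,19,0,0,0,0,1]]]'
python3 -m crank '[[[-27,19,0,0,0,0,1],[-26,19,0,0,0,0,1],[0,0,0,0,0,0,1],[0,0,0,0,0,0,1],[0,0,0,0,0,0,1]]]'
python3 - <<'E'
from h import *
t=r.get_image("top")[:,:,::-1]; s=r.get_image("side")[:,:,::-1]
cv2.imwrite("pics/c2.png",np.hstack([cv2.resize(t[160:340,240:440],None,fx=2,fy=2),cv2.resize(s[150:330,260:460],None,fx=2,fy=2)]))
E
```

```text
time: 7.28
ee_pos: [0.5012, -0.0512, 0.1422]
eef_rot: [3.099, 0.515, 0.0]
contact_force: [0.9, 0.0, -0.0]
grip_width: 0.998
grip_force: 0.0
time: 7.7
ee_pos: [0.4505, -0.0143, 0.1428]
eef_rot: [3.098, 0.516, 0.003]
contact_force: [0.6, -0.2, -0.1]
grip_width: 0.999
grip_force: 0.0
```

View pics/c2.png

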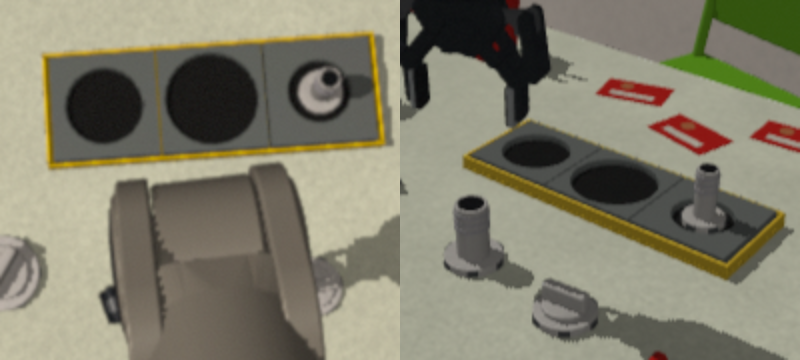

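The small coupling sits centred in its recess, at (318,92) in the top half of the picture. The gripper is straddling the medium coupling, whose bore is at (470,203) in the side half.

```bash
python3 -m crank '[[[0,0,-30,0,0,0,1],[0,0,-30,0,0,0,1],[0,0,-30,0,0,0,1],[0,0,-26,0,0,0,1],[0,0,0,0,0,0,1]]]'
python3 -m crank '[[[0,0,0,0,0,0,0],[0,0,0,0,0,0,0],[0,0,0,0,0,0,0],[0,0,0,0,0,0,0],[0,0,0,0,0,0,0]]]' 50
python3 -m crank '[[[0,0,0,0,0,0,0],[0,0,0,0,0,0,0],[0,0,0,0,0,0,0],[0,0,0,0,0,0,0],[0,0,0,0,0,0,0]]]'
```

```text
time: 8.22
ee_pos: [0.4463, -0.0148, 0.0221]
eef_rot: [-3.098, -0.514, 0.014]
contact_force: [-0.1, -0.3, -0.3]
grip_width: 1.002
grip_force: 0.0
time: 8.63
ee_pos: [0.4511, -0.0141, 0.028]
eef_rot: [3.098, 0.515, 0.005]
contact_force: [-0.6, -0.2, 2.7]
grip_width: 0.363
grip_force: 49.2
time: 9.05
ee_pos: [0.4511, -0.0141, 0.028]
eef_rot: [3.098, 0.515, 0.005]
contact_force: [-0.2, -0.6, 5.4]
grip_width: 0.363
grip_force: 49.2
```

```bash
python3 -m crank '[[[0,0,20,0,0,0,0],[0,0,25,0,0,0,0],[0,0,25,0,0,0,0],[0,0,0,0,0,0,0],[0,0,0,0,0,0,0]]]'
python3 -m crank '[[[25,12,0,0,0,0,0],[25,12,0,0,0,0,0],[25,12,0,0,0,0,0],[25,12,0,0,0,0,0],[25,12,0,0,0,0,0]]]'
python3 -m crank '[[[25,12,0,0,0,0,0],[26,9,0,0,0,0,0],[0,0,0,0,0,0,0],[0,0,0,0,0,0,0],[0,0,0,0,0,0,0]]]'
python3 -m crank '[[[0,0,0,0,0,0,0],[0,0,-15,0,0,0,0],[0,0,-10,0,0,0,0],[0,0,0,0,0,0,0],[0,0,0,0,0,0,0]]]'
python3 - <<'E'
from h import *
t=r.get_image("top")[:,:,::-1]; s=r.get_image("side")[:,:,::-1]
cv2.imwrite("pics/c3.png",np.hstack([cv2.resize(t[160:340,240:440],None,fx=2,fy=2),cv2.resize(s[130:310,260:460],None,fx=2,fy=2)]))
E
```

```text
time: 9.47
ee_pos: [0.4507, -0.0141, 0.0979]
eef_rot: [3.098, 0.515, 0.006]
contact_force: [-0.0, -0.3, -1.8]
grip_width: 0.359
grip_force: 49.7
time: 9.88
ee_pos: [0.5742, 0.0464, 0.0945]
eef_rot: [3.099, 0.516, -0.005]
contact_force: [0.1, 1.1, -1.4]
grip_width: 0.364
grip_force: 49.7
time: 10.3
ee_pos: [0.6237, 0.0664, 0.0945]
eef_rot: [3.099, 0.516, -0.007]
contact_force: [-0.6, -0.3, -1.4]
grip_width: 0.357
grip_force: 49.7
time: 10.72
ee_pos: [0.6242, 0.0664, 0.0705]
eef_rot: [3.099, 0.515, -0.004]
contact_force: [-0.2, 0.1, -1.4]
grip_width: 0.366
grip_force: 49.7
```

View pics/c3.png

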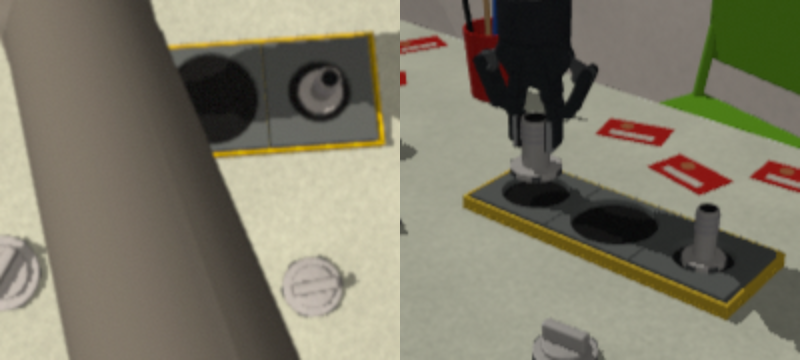

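The medium coupling is upright above its recess, at (536,160) in the side half. I'll nudge it 3 mm in x and lower it.

```bash
python3 -m crank '[[[3,1,-10,0,0,0,0],[0,0,-12,0,0,0,0],[0,0,-4,0,0,0,0],[0,0,0,0,0,0,0],[0,0,0,0,0,0,0]]]'
python3 -m crank '[[[0,0,-2,0,0,0,0],[0,0,-2,0,0,0,0],[0,0,-2,0,0,0,0],[0,0,0,0,0,0,0],[0,0,0,0,0,0,0]]]'
```

```text
time: 11.23
ee_pos: [0.628, 0.068, 0.0445]
eef_rot: [3.099, 0.516, -0.003]
contact_force: [0.3, -0.3, -0.8]
grip_width: 0.361
grip_force: 49.7
time: 11.65
ee_pos: [0.6285, 0.068, 0.0393]
eef_rot: [3.099, 0.516, -0.0]
contact_force: [-0.7, 0.2, -1.1]
grip_width: 0.359
grip_force: 49.7
```

```bash
python3 -m crank '[[[0,0,-1,0,0,0,0],[0,0,-1,0,0,0,0],[0,0,0,0,0,0,0],[0,0,0,0,0,0,0.45],[0,0,0,0,0,0,0.55]]]'
python3 -m crank '[[[0,0,0,0,0,0,0.7],[0,0,0,0,0,0,0.7],[0,0,0,0,0,0,0.7],[0,0,0,0,0,0,0.7],[0,0,0,0,0,0,0.7]]]'
python3 -m crank '[[[0,0,20,0,0,0,0.7],[0,0,25,0,0,0,0.7],[0,0,30,0,0,0,1],[0,0,30,0,0,0,1],[0,0,0,0,0,0,1]]]'
python3 -m crank '[[[-16,31,0,0,0,0,1],[-16,31,0,0,0,0,1],[-16,31,0,0,0,0,1],[-16,31,0,0,0,0,1],[-16,31,0,0,0,0,1]]]'
python3 -m crank '[[[-16,31,0,0,0,0,1],[-16,31,0,0,0,0,1],[-16,31,0,0,0,0,1],[-18,30,0,0,0,0,1],[0,0,0,0,0,0,1]]]'
python3 -m crank '[[[0,0,0,0,0,0,1],[0,0,0,0,0,0,1],[0,0,0,0,0,0,1]]]'
python3 - <<'E'
from h import *
t=r.get_image("top")[:,:,::-1]; s=r.get_image("side")[:,:,::-1]
cv2.imwrite("pics/c4.png",np.hstack([cv2.resize(t[160:340,100:440],None,fx=1.2,fy=2),cv2.resize(s[90:270,160:360],None,fx=1.9,fy=2)]))
E
```

```text
time: 12.07
ee_pos: [0.6289, 0.0681, 0.0375]
eef_rot: [3.099, 0.516, 0.001]
contact_force: [0.1, 0.1, -0.7]
grip_width: 0.547
grip_force: 0.0
time: 12.48
ee_pos: [0.6285, 0.068, 0.0373]
eef_rot: [3.099, 0.516, -0.0]
contact_force: [-0.1, 0.1, -0.0]
grip_width: 0.702
grip_force: 0.0
time: 12.9
ee_pos: [0.6329, 0.0689, 0.1493]
eef_rot: [3.099, 0.515, 0.019]
contact_force: [0.6, 0.5, 0.7]
grip_width: 1.002
grip_force: 0.0
time: 13.32
ee_pos: [0.5477, 0.2243, 0.1424]
eef_rot: [3.099, 0.515, 0.001]
contact_force: [-0.1, -0.1, 0.3]
grip_width: 0.998
grip_force: 0.0
time: 13.73
ee_pos: [0.4765, 0.3551, 0.1428]
eef_rot: [-3.089, -0.533, 0.002]
contact_force: [-0.8, 1.6, 0.4]
grip_width: 1.001
grip_force: 0.0
time: 13.98
ee_pos: [0.4836, 0.3443, 0.1421]
eef_rot: [3.098, 0.512, 0.0]
contact_force: [-0.0, 0.3, 1.2]
grip_width: 0.997
grip_force: 0.0
```

View pics/c4.png

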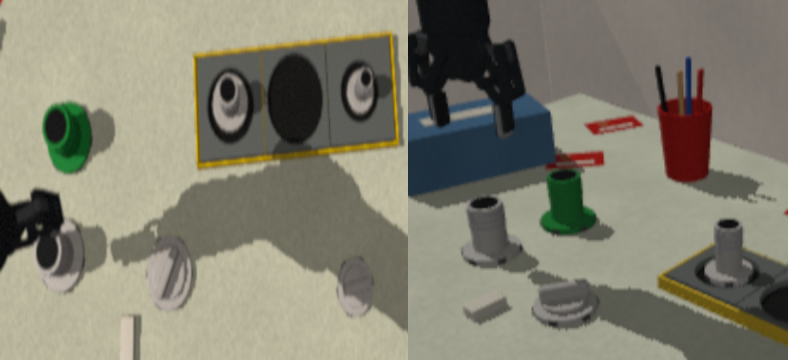

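Small and medium are both centred in their recesses. The gripper is above the large coupling, which is at (60,255) in the top half and (487,205) in the side half.

```bash
python3 -m crank '[[[-1,0,-25,0,0,0,1],[0,0,-25,0,0,0,1],[0,0,-20,0,0,0,1],[0,0,0,0,0,0,1],[0,0,0,0,0,0,1]]]'
python3 -m crank '[[[0,0,-15,0,0,0,1],[0,0,-15,0,0,0,1],[0,0,-14,0,0,0,1],[0,0,0,0,0,0,1],[0,0,0,0,0,0,1]]]'
python3 -m crank '[[[0,0,0,0,0,0,0],[0,0,0,0,0,0,0],[0,0,0,0,0,0,0],[0,0,0,0,0,0,0],[0,0,0,0,0,0,0]]]' 60
python3 -m crank '[[[0,0,0,0,0,0,0],[0,0,0,0,0,0,0],[0,0,0,0,0,0,0],[0,0,0,0,0,0,0],[0,0,0,0,0,0,0]]]'
```

```text
time: 14.5
ee_pos: [0.4815, 0.3446, 0.0716]
eef_rot: [3.098, 0.513, -0.003]
contact_force: [0.8, 0.5, 1.3]
grip_width: 0.998
grip_force: 0.0
time: 14.92
ee_pos: [0.4823, 0.3461, 0.0294]
eef_rot: [-3.099, -0.515, -0.002]
contact_force: [0.9, 0.1, 1.0]
grip_width: 1.0
grip_force: 0.0
time: 15.33
ee_pos: [0.4824, 0.3466, 0.0297]
eef_rot: [-3.098, -0.516, -0.003]
contact_force: [-0.6, 0.1, 5.7]
grip_width: 0.501
grip_force: 61.1
time: 15.75
ee_pos: [0.4824, 0.3467, 0.0297]
eef_rot: [-3.098, -0.516, -0.003]
contact_force: [-1.1, -0.8, 6.8]
grip_width: 0.501
grip_force: 61.1
```

```bash
python3 -m crank '[[[0,0,20,0,0,0,0],[0,0,30,0,0,0,0],[0,0,30,0,0,0,0],[0,0,30,0,0,0,0],[0,0,0,0,0,0,0]]]'
python3 -m crank '[[[12,-30,0,0,0,0,0],[12,-30,0,0,0,0,0],[12,-30,0,0,0,0,0],[12,-30,0,0,0,0,0],[12,-30,0,0,0,0,0]]]'
python3 -m crank '[[[12,-30,0,0,0,0,0],[12,-30,0,0,0,0,0],[12,-30,0,0,0,0,0],[12,-30,0,0,0,0,0],[12,-30,0,0,0,0,0]]]'
python3 -m crank '[[[12,-30,0,0,0,0,0],[12,-30,0,0,0,0,0],[6,-27,0,0,0,0,0],[0,0,0,0,0,0,0],[0,0,0,0,0,0,0]]]'
python3 -m crank '[[[0,0,0,0,0,0,0],[0,0,0,0,0,0,0],[0,0,0,0,0,0,0],[0,0,0,0,0,0,0],[0,0,0,0,0,0,0]]]'
python3 - <<'E'
from h import *
t=r.get_image("top")[:,:,::-1]; s=r.get_image("side")[:,:,::-1]
cv2.imwrite("pics/c5.png",np.hstack([cv2.resize(t[160:340,240:440],None,fx=2,fy=2),cv2.resize(s[130:310,260:460],None,fx=2,fy=2)]))
E
```

```text
time: 16.17
ee_pos: [0.4845, 0.3487, 0.1444]
eef_rot: [-3.094, -0.515, -0.015]
contact_force: [1.4, 1.2, -1.9]
grip_width: 0.5
grip_force: 61.4
time: 16.58
ee_pos: [0.541, 0.1942, 0.1373]
eef_rot: [3.098, 0.516, -0.003]
contact_force: [1.8, 0.2, -2.1]
grip_width: 0.497
grip_force: 61.7
time: 17.0
ee_pos: [0.601, 0.0443, 0.1372]
eef_rot: [3.099, 0.516, -0.003]
contact_force: [1.0, 0.3, -2.0]
grip_width: 0.5
grip_force: 61.7
time: 17.42
ee_pos: [0.6307, -0.0442, 0.1368]
eef_rot: [3.099, 0.508, -0.004]
contact_force: [0.6, 0.6, -3.1]
grip_width: 0.499
grip_force: 61.9
time: 17.83
ee_pos: [0.6314, -0.04, 0.1384]
eef_rot: [-3.098, -0.518, -0.0]
contact_force: [0.5, -0.4, -2.0]
grip_width: 0.497
grip_force: 61.9
```

View pics/c5.png

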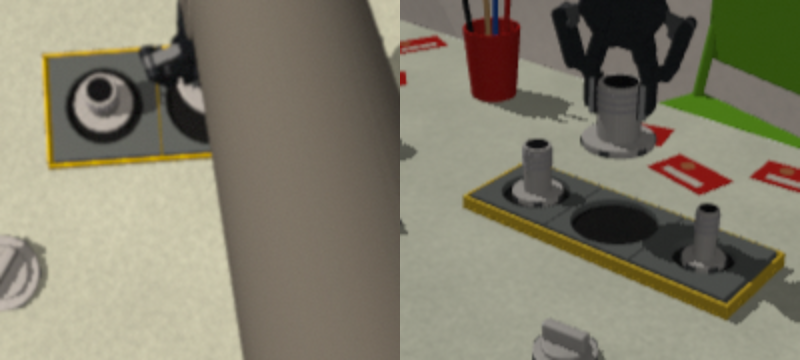

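The large coupling is upright at (617,115) in the side half, above the middle (widest) recess. I'll lower it.

```bash
python3 -m crank '[[[1,0,-25,0,0,0,0],[0,0,-25,0,0,0,0],[0,0,0,0,0,0,0],[0,0,0,0,0,0,0],[0,0,0,0,0,0,0]]]'
python3 -m crank '[[[0,0,-15,0,0,0,0],[0,0,-15,0,0,0,0],[0,0,-8,0,0,0,0],[0,0,0,0,0,0,0],[0,0,0,0,0,0,0]]]'
python3 -m crank '[[[0,0,-3,0,0,0,0],[0,0,-2,0,0,0,0],[0,0,-2,0,0,0,0],[0,0,0,0,0,0,0],[0,0,0,0,0,0,0]]]'
```

```text
time: 18.35
ee_pos: [0.6334, -0.0409, 0.0894]
eef_rot: [3.099, 0.516, 0.003]
contact_force: [-0.8, -0.7, -2.2]
grip_width: 0.499
grip_force: 61.7
time: 18.77
ee_pos: [0.6331, -0.041, 0.0512]
eef_rot: [3.099, 0.516, 0.002]
contact_force: [0.2, -0.1, -1.9]
grip_width: 0.501
grip_force: 61.7
time: 19.18
ee_pos: [0.6325, -0.041, 0.0434]
eef_rot: [3.099, 0.516, -0.0]
contact_force: [-0.1, -0.6, -3.4]
grip_width: 0.503
grip_force: 61.7
```

```bash
python3 -m crank '[[[0,0,-2,0,0,0,0],[0,0,-1,0,0,0,0],[0,0,-1,0,0,0,0],[0,0,0,0,0,0,0],[0,0,0,0,0,0,0]]]'
python3 -m crank '[[[0,0,0,0,0,0,0.58],[0,0,0,0,0,0,0.65],[0,0,0,0,0,0,0.8],[0,0,0,0,0,0,0.8],[0,0,0,0,0,0,0.8]]]'
python3 -m crank '[[[0,0,0,0,0,0,0.8],[0,0,20,0,0,0,0.8],[0,0,25,0,0,0,0.8],[0,0,30,0,0,0,0.8],[0,0,35,0,0,0,0.8]]]'
python3 -m crank '[[[-30,0,20,0,0,0,0.8],[-30,0,20,0,0,0,0.8],[-30,0,20,0,0,0,0.8],[-30,-20,0,0,0,0,0.8],[-30,-20,0,0,0,0,0.8]]]'
python3 -m crank '[[[0,-35,0,0,0,0,0.8],[0,-35,0,0,0,0,0.8],[0,-35,0,0,0,0,0.8],[0,-35,0,0,0,0,0.8],[0,-35,0,0,0,0,0.8]]]'
python3 -m crank '[[[0,-35,0,0,0,0,0.8],[0,-35,0,0,0,0,0.8],[0,0,0,0,0,0,0.8],[0,0,0,0,0,0,0.8],[0,0,0,0,0,0,0.8]]]'
python3 - <<'E'
from h import *
t=np.ascontiguousarray(r.get_image("top")[:,:,::-1]); s=r.get_image("side")[:,:,::-1]; c=r.calibration("top")
cv2.imwrite("pics/c6.png",np.hstack([cv2.resize(t[160:340,240:440],None,fx=2,fy=2),cv2.resize(s[130:310,260:460],None,fx=2,fy=2)]))
for n,x,z in(("L",(.632,-.040),.076),("M",(.626,.067),.074),("S",(.638,-.148),.072)):
    p=cv2.projectPoints(np.array([[*x,z]]),c["rvec"],c["tvec"],c["intrinsics"],None)[0].ravel()
    sub=np.full_like(t,255); m=np.zeros(t.shape[:2],np.uint8); cv2.circle(m,tuple(int(v) for v in p.round()),14,255,-1)
    print(n,p.round(1),[(a[0].round(4),a[1][4]) for a in []]); sub[m>0]=t[m>0]
    q,st=dark(sub,tuple(int(v) for v in p.round()),14); print(q,st,((ray(c,q,z)[:2]-x)*1000).round(1),"mm")
E
```

```text
time: 19.6
ee_pos: [0.6325, -0.041, 0.0398]
eef_rot: [3.099, 0.516, -0.0]
contact_force: [-2.5, 0.7, 2.6]
grip_width: 0.504
grip_force: 62.3
time: 20.02
ee_pos: [0.6327, -0.041, 0.0394]
eef_rot: [3.099, 0.516, 0.001]
contact_force: [0.2, -0.2, 0.1]
grip_width: 0.796
grip_force: 0.0
time: 20.43
ee_pos: [0.6313, -0.041, 0.149]
eef_rot: [-3.098, -0.516, 0.005]
contact_force: [0.4, -0.2, -0.5]
grip_width: 0.802
grip_force: 0.0
time: 20.85
ee_pos: [0.4824, -0.0802, 0.211]
eef_rot: [3.097, 0.521, 0.006]
contact_force: [-0.1, -1.3, -0.2]
grip_width: 0.798
grip_force: 0.0
time: 21.27
ee_pos: [0.4823, -0.2576, 0.2097]
eef_rot: [3.098, 0.516, 0.001]
contact_force: [1.1, -0.2, 0.8]
grip_width: 0.802
grip_force: 0.0
time: 21.68
ee_pos: [0.4826, -0.3251, 0.2091]
eef_rot: [-3.098, -0.516, -0.0]
contact_force: [-0.2, 0.9, 0.8]
grip_width: 0.801
grip_force: 0.0
L [346.7 201.2] []
[347.80869565 201.2       ] [340 193  17  17 230] [ 0.  -2.1] mm
M [289.3 205.4] []
[289.34482759 204.4137931 ] [284 199  12  12 116] [ 1.9 -0. ] mm
S [404.3 197.8] []
[404.47058824 198.56862745] [401 195   8   8  51] [-1.5 -0.3] mm
```

View pics/c6.png

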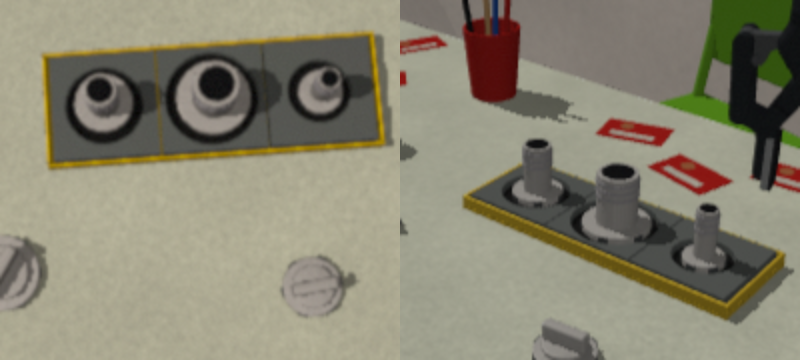

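All three couplings are upright and seated, each within about 2 mm of its recess centre. The caps haven't moved and the gripper is clear.

```bash
python3 -c "
from bench import r
print(r.sign_off())"
```

```text
the job is handed in; nothing more can be done
None
```

The job is handed in (no verdict was returned): all three couplings stand upright in the recesses for their sizes, measured about 2 mm or less off centre, and both caps are where they began.

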